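Feel the end float of two gear shafts and tag the loose one

TASK

Check the end float of the two gear shafts by hand: first on the left unit, then on the right one, take the hub on the shaft's end, pull it out (away from its housing) against its stop and then push it in against its stop, leaning on each stop gently with about 8 newtons for half a second and never with more than 20. Then lay the label clip flat on the middle of the cover of the unit whose shaft has more end float (either one if you feel no difference), and leave it there. Leave the caliper, the circuit board and the hex key set where they are.

Things in the scene. Friction and masses are not known exactly. Their poses are not given: they have to be found in the camera images.
- unit_1: One of two outwardly identical metal gear housings bolted to the bench, this one on the left: body 80 x 70 mm (x, y; 102 mm over the feet), flat cover 84 x 74 mm. Origin: centre of the underside, z up. The shaft end sticks out of the -x side, which looks roughly to the right (world -y), through a boss that ends 54 mm from the origin.
- unit_2: The other of two outwardly identical metal gear housings bolted to the bench, this one on the right: body 80 x 70 mm (x, y; 102 mm over the feet), flat cover 84 x 74 mm. Origin: centre of the underside, z up. The shaft end sticks out of the -x side, which looks roughly towards the robot, through a boss that ends 54 mm from the origin.
- unit_1_knob (a point): Centre of the steel hub on the end of unit_1's gear shaft: a smooth cylinder 28 mm in diameter, 36 mm long, lying along the housing's x axis, 45 mm above the bench, about 90 mm in front (-x) of the housing's centre and 18 mm clear of its boss. It does not turn, it only slides along that axis. Seal drag is about 1.5 N; the stops, hidden inside, are rubber-backed and give about 1 mm per 5 N.
- unit_2_knob (a point): Centre of the steel hub on the end of unit_2's gear shaft: a smooth cylinder 28 mm in diameter, 36 mm long, lying along the housing's x axis, 45 mm above the bench, about 90 mm in front (-x) of the housing's centre and 18 mm clear of its boss. It does not turn, it only slides along that axis. The free float of each unit lies between 3 and 14 mm and cannot be seen or measured but by feel.
- unit_1_top (a point): Centre of the top face of unit_1's flat cover, 72 mm above the bench.
- unit_2_top (a point): Centre of the top face of unit_2's flat cover, 72 mm above the bench.
- tag_center (a point): Green plastic label clip, like a small shallow tray, 38 x 30 x 14 mm (its own x, y, z), loose on the bench between the two hubs. This point is its centre, 7 mm above its underside; grip it across the 30 mm width (its y axis).
- caliper: Caliper lying on the bench, 67 x 190 x 14 mm; a bystander. Origin: centre of its underside.
- board: Small green circuit board, 36 x 60 x 12 mm, lying behind the units; a bystander. Origin: centre of its underside.
- hex_key_set: Folding hex key set, 22 x 92 x 24 mm, yellow; a bystander. Origin: centre of its underside.

How it is judged:
On the way, in this order (a step that is already met when the one before it is completed fails the run):
1. the left unit's shaft is pulled out against its stop and leant on it with more than 4 N for 0.3 s (contact force between unit_1_shaft and unit_1 above 4 N and x of unit_1_knob in the frame of unit_1 below -0.09 m), for 0.3 s.
2. the left unit's shaft is pushed in against its stop and leant on it with more than 4 N for 0.3 s (contact force between unit_1_shaft and unit_1 above 4 N and x of unit_1_knob in the frame of unit_1 above -0.09 m), for 0.3 s.
3. the right unit's shaft is pulled out against its stop and leant on it with more than 4 N for 0.3 s (contact force between unit_2_shaft and unit_2 above 4 N and x of unit_2_knob in the frame of unit_2 below -0.09 m), for 0.3 s.
4. the right unit's shaft is pushed in against its stop and leant on it with more than 4 N for 0.3 s (contact force between unit_2_shaft and unit_2 above 4 N and x of unit_2_knob in the frame of unit_2 above -0.09 m), for 0.3 s.
At the end, for the whole second after the job is handed in: The label clip lies flat, at rest, let go on the cover of the unit with more end float (either if they differ by under 1.5 mm), its centre within 22 mm of the cover's. Joint unit_1_seat, hidden, sets the floats: unit_1's is 3.5 mm plus it, unit_2's 13.5 mm minus it (((value of joint unit_1_seat above 0.00425 m and horizontal distance between tag_center and unit_1_top below 0.022 m and z of tag_center in the frame of unit_1_top between 0.003 and 0.011 m and angle between tag_center's own z axis and vertical below 0.15 rad and linear speed of tag below 0.02 m/s) or (value of joint unit_1_seat below 0.00575 m and horizontal distance between tag_center and unit_2_top below 0.022 m and z of tag_center in the frame of unit_2_top between 0.003 and 0.011 m and angle between tag_center's own z axis and vertical below 0.15 rad and linear speed of tag below 0.02 m/s))); the robot touches nothing.
It fails at once if a shaft is pressed against a stop with more than 20 N (contact force between unit_1_shaft and unit_1 above 20 N or contact force between unit_2_shaft and unit_2 above 20 N).
It fails at once if the caliper, the circuit board or the hex key set is moved by more than 20 mm (distance of any of caliper, board, hex_key_set from where it was at the start of the episode above 0.02 m).
It also fails if it takes over 72 s, if anything falls off the work surface, if the arm or the gripper's body presses on something with over 40 N, if the wrist force passes 120 N, or if a joint passes its speed limit or range.

ROBOT

A 6-joint arm with a two-finger parallel gripper is mounted at the origin on a cart in front of the work surface, level with it; the furniture and walls round the work are solid. World frame = base frame: x ahead of the robot, y to its left, z up, the work surface at z = 0. Lengths are in m, angles in rad, forces in N, time in s.
With the tool pointing down it reaches from about 0.275 to 1 m from the base axis. Payload 8.4 kg.
Tool frame: the origin (TCP) lies on the centre line of the jaws, within the pads' length; the fingertips stand 17 mm ahead of it and the grasp point (between the pads) lies 2 mm behind it (bot.tcp_to_tips is the y of the fingertips in the tool frame, in m); y points along the fingers, z is the direction in which the jaws open and shut, and the axes are right-handed (so a half turn about y gives the same grasp; the last joint's range is limited). The gripper opens to 85 mm and grips with 20 to 120 N. Pads are 22 mm wide; open, the fingers measure 114 mm over their backs; the gripper's body (76 mm by 85 mm) begins 54 mm behind the grasp point. The pads swing forward as they close: fully open they stand 13 mm farther back than shut.
Start: joints at [-1.131, 0.353, 1.633, -0, 1.155, -0.002], TCP at [0.267, -0.565, 0.223] pointing down, gripper open.
Joint ranges: [-2.63, 2.63], [-0.92, 2.1], [0.06, 2.66], [-1.3, 4.44], [0, 2.69], [-3.02, 3.02]. Speed limits (rad/s): [2.22, 2.22, 2.79, 3.14, 3.14, 3.14].

INTERFACE

Orientations are given as a unit quaternion [x, y, z, w].
In Python, from workcell import bot, hand, kinematics, get_obs, vision, hand_in gives the robot as it stands. The module is installed in compiled form; this text tells all that it offers. Calls block until the motion is done:
- bot.reach(position, orientation): joint-space move of the TCP to a pose.
- bot.servo_line(position, ori=None, velocity=0.15): straight line of the TCP; ori=None keeps the orientation; velocity is the mean speed in m/s.
- bot.goto_joints(angles): joint-space move.
- hand.move_gripper(opening, strength=None): finger opening in m; strength is the grip in N (None keeps the last); returns when the fingers have stopped.
- bot.dwell(seconds).
- kinematics.solve_ik(position, orientation): joint angles nearest the present ones, or None.
- get_obs(): the state.
- vision.read_camera(name): name is "side" or "top"; returns a dict with "frame" (400x640x3 uint8, red, green, blue), "intrinsics" (3x3 intrinsics, pixels), "dist" ([k1, k2, p1, p2, k3] as OpenCV has them; the pictures are not rectified), "view" (4x4, takes a point from world to camera coordinates). Camera axes: x right, y down, z forward; pixel columns grow to the right and rows downward; lengths in m; the calibration is good to about 2 mm. A picture is of the moment at which its call begins. There is no depth.
A pose or a line that the arm cannot do raises bot.IKError and nothing moves.
- hand_in(): hands the job in, once; it reports no verdict.
The state is a dict: "time_s": time; "joint_pos": joint angles; "joint_vel": joint speeds; "joint_efforts": joint torques, N m; "position": TCP position; "orientation": TCP orientation; "wrist_force": force on the tool from outside, world axes, zero at the start; "ft_torque": the same for the moment, N m; "gripper_width": finger opening in m.
Only numpy, scipy, OpenCV 4.12 (cv2) and the standard library are available. Lean on these libraries where they do the work, as an engineer would, in place of code of your own. Each camera call takes 0.05 s, during which the arm holds its last target.

## Working session

There is one attempt and no reset: what is moved stays moved. The work goes in short steps, each a Python script; the robot and the scene stay as the last script left them, time stands still between calls to the robot, and variables do not carry over. Pictures are saved under pics/ and viewed, and the job is handed in when it is done.

```bash
mkdir -p pics; ls; python3 - <<'E'
from workcell import bot, hand, kinematics, get_obs, vision
import cv2,numpy as np
o=get_obs();print(o)
for n in("side","top"):
    c=vision.read_camera(n);cv2.imwrite(f"pics/{n}0.png",c["frame"][:,:,::-1]);print(n,c["intrinsics"].tolist(),c["dist"],np.round(c["view"],4).tolist())
E
```

```text
pics
{'time_s': 0.0, 'joint_pos': array([-1.13142716e+00,  3.53658247e-01,  1.63416002e+00, -1.79670515e-05,
        1.15522032e+00, -2.39555584e-03]), 'joint_vel': array([-0.00079304, -0.00065576,  0.00036236,  0.00094549, -0.00011566,
        0.00011615]), 'joint_efforts': array([-9.62427803e-04, -6.05258346e+01, -3.42067909e+01, -1.21336452e-04,
        9.48950270e-03, -3.81835406e-06]), 'position': array([ 0.26698929, -0.56453731,  0.22194432]), 'orientation': array([-0.15503942,  0.69042434, -0.68942873,  0.15480646]), 'wrist_force': array([ 0.59654127, -0.35169107,  0.04865586]), 'ft_torque': array([-0.0355199 , -0.04885837, -0.01292168]), 'gripper_width': 0.08522169351690541}
side [[417.1676618456025, 0.0, 320.98322058822], [0.0, 417.1676618456025, 202.78338327602964], [0.0, 0.0, 1.0]] [-0.07242693  0.          0.          0.          0.        ] [[0.9168, 0.3992, -0.0103, -0.4705], [0.2643, -0.6259, -0.7338, -0.1247], [-0.2993, 0.67, -0.6793, 1.1229], [0.0, 0.0, 0.0, 1.0]]
top [[431.0455662331159, 0.0, 315.30758873576025], [0.0, 431.0455662331159, 199.3968963755756], [0.0, 0.0, 1.0]] [-0.11931649  0.          0.          0.          0.        ] [[0.0094, -0.9993, 0.0365, -0.0901], [-0.9927, -0.0137, -0.1201, 0.5696], [0.1205, -0.0351, -0.9921, 0.9233], [0.0, 0.0, 0.0, 1.0]]
```

View pics/side0.png

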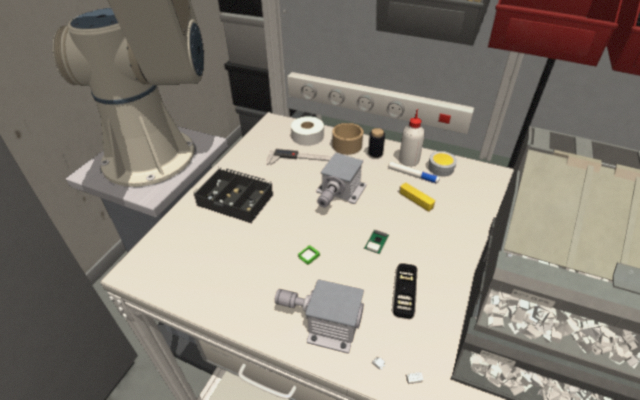

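View pics/top0.png

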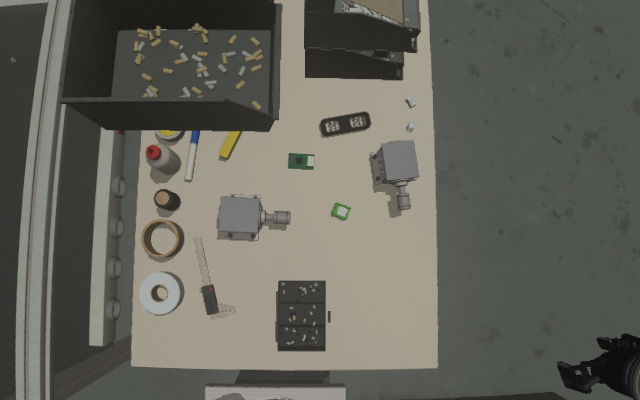

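The side view shows unit_1 at about (342,178) with its hub near (328,195), unit_2 at about (335,310) with its hub near (288,298), and the clip at (309,254). In the top view the hubs are at about (282,218) and (404,200), and the clip is at (341,211). I'll zoom in next.

```bash
python3 - <<'E'
import cv2,numpy as np
s=cv2.imread('pics/side0.png');t=cv2.imread('pics/top0.png')
def crop(im,x,y,w,h,f,n):
    c=cv2.resize(im[y:y+h,x:x+w],None,fx=f,fy=f,interpolation=cv2.INTER_CUBIC)
    for i in range(0,w,10):
        cv2.putText(c,str(x+i),(i*f,8),0,.3,(0,0,255),1) if i%20==0 else 0;cv2.line(c,(i*f,10),(i*f,14),(0,0,255),1)
    for i in range(0,h,10):
        cv2.putText(c,str(y+i),(0,i*f+4),0,.3,(0,0,255),1)
    cv2.imwrite(n,c)
crop(s,260,140,130,220-120,6,'pics/s1.png')
crop(s,260,240,120,100,6,'pics/s2.png')
crop(t,210,180,100,70,7,'pics/t1.png')
crop(t,320,130,110,90,7,'pics/t2.png')
E
```

```text
(no output)
```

View pics/s1.png

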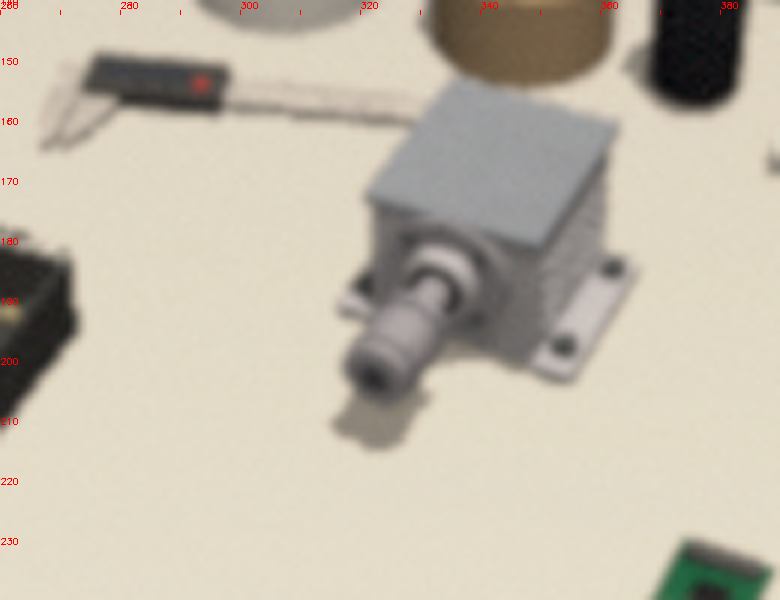

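View pics/s2.png

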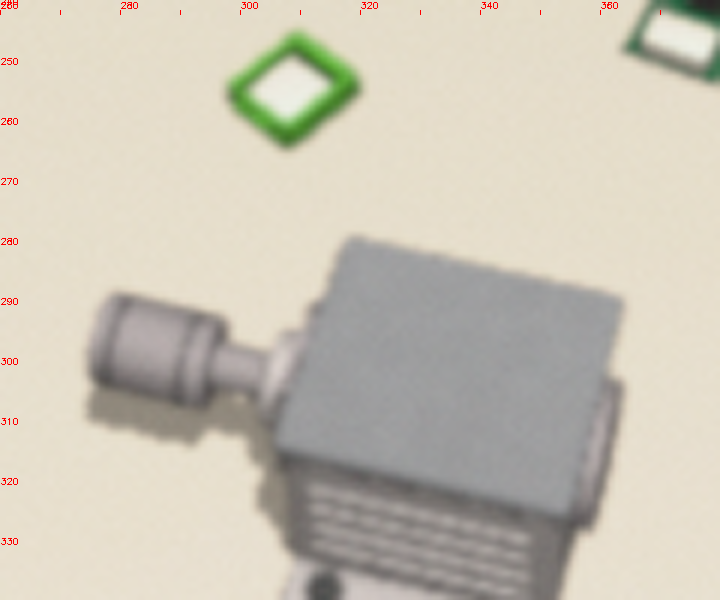

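View pics/t1.png

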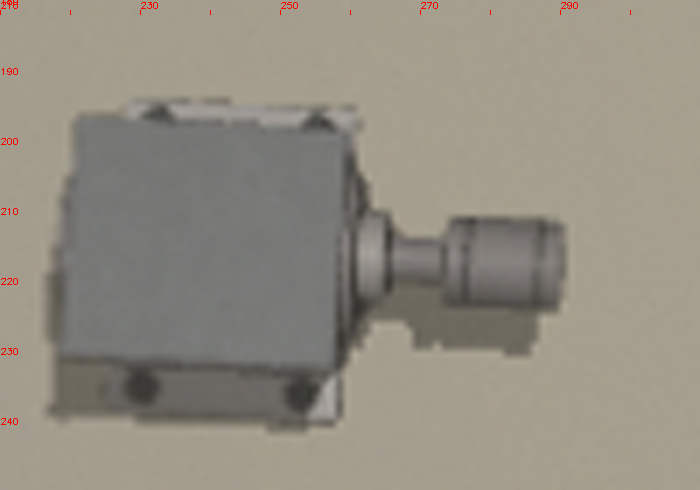

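View pics/t2.png

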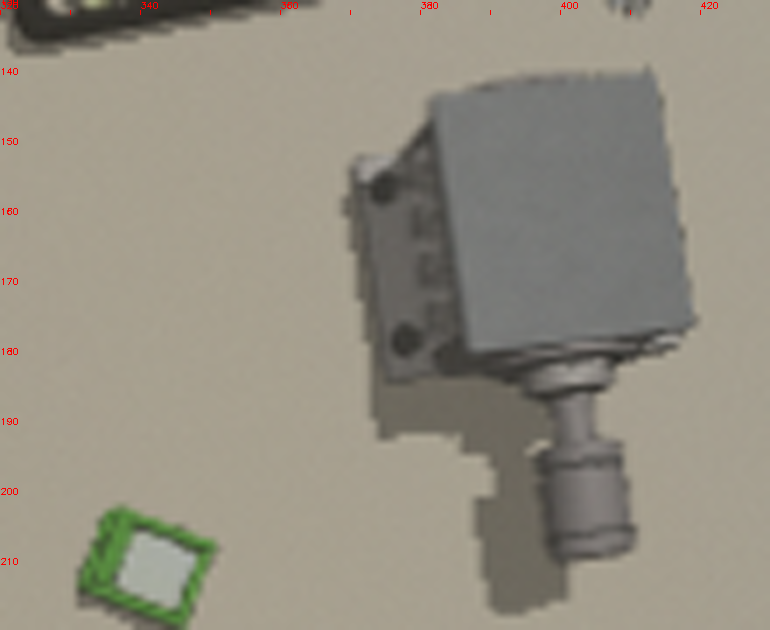

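```bash
cat > geo.py <<'E'
import cv2,numpy as np
K={'side':np.array([[417.1676618456025,0,320.98322058822],[0,417.1676618456025,202.78338327602964],[0,0,1]]),
'top':np.array([[431.0455662331159,0,315.30758873576025],[0,431.0455662331159,199.3968963755756],[0,0,1]])}
D={'side':np.array([-0.07242693,0,0,0,0]),'top':np.array([-0.11931649,0,0,0,0])}
from workcell import vision
V={n:vision.read_camera(n)['view'] for n in K}
def und(n,p): return cv2.undistortPoints(np.array(p,float).reshape(-1,1,2),K[n],D[n]).reshape(-1,2)
def tri(ps,pt):
    X=cv2.triangulatePoints(V['side'][:3],V['top'][:3],und('side',ps).T.copy(),und('top',pt).T.copy());return (X[:3]/X[3]).T
def plane(n,p,z):
    d=np.c_[und(n,p),np.ones(len(und(n,p)))]@V[n][:3,:3];c=-V[n][:3,:3].T@V[n][:3,3]
    return c+d*((z-c[2])/d[:,2])[:,None]
def proj(n,X):
    return cv2.projectPoints(np.array(X,float).reshape(-1,1,3),cv2.Rodrigues(V[n][:3,:3])[0],V[n][:3,3],K[n],D[n])[0].reshape(-1,2)
E
python3 - <<'E'
from geo import *
np.set_printoptions(precision=4,suppress=True)
u1=tri([(363.3,160.8),(337.5,152.5),(321.2,172.5),(350,181.3)],[(221.1,196.4),(218.9,231.1),(258.3,233.1),(260,198.3)])
u2=tri([(363.7,290),(318.7,279.3),(307.2,315),(355.8,326.3)],[(382.1,143.9),(387.1,180),(419.3,176.4),(413.1,140.3)])
h=tri([(327,196.3),(286.3,298.3)],[(282.1,217.6),(403.6,201.4)])
for u in(u1,u2):
    print(u,'\n c',u.mean(0))
    p=(u[0]+u[3]-u[1]-u[2])/2;q=(u[0]+u[1]-u[2]-u[3])/2;print(p,q,np.degrees(np.arctan2(p[1],p[0])),np.degrees(np.arctan2(q[1],q[0])))
print('hubs',h)
print(plane('side',[(327,196.3),(286.3,298.3)],.045),plane('top',[(282.1,217.6),(403.6,201.4)],.045))
R={}
for n in K:
    im=cv2.imread(f'pics/{n}0.png');hsv=cv2.cvtColor(im,cv2.COLOR_BGR2HSV)
    m=cv2.inRange(hsv,(45,120,60),(70,255,255))
    k,l,s,c=cv2.connectedComponentsWithStats(m);print(n,[(a.tolist(),b) for a,b in zip(s[1:],c[1:]) if a[4]>20])
    i=1+np.argmax(s[1:,4]);cn=cv2.findContours((l==i).astype('u1'),0,2)[0][0]
    h=cv2.convexHull(cn).reshape(-1,2);print(cv2.approxPolyDP(h.reshape(-1,1,2),2,True).reshape(-1,2).tolist(), cv2.minAreaRect(h))
    R[n]=h
E
```

```text
[[0.5706 0.1202 0.0684]
 [0.4994 0.1238 0.0695]
 [0.4949 0.0393 0.0688]
 [0.568  0.0366 0.0686]] 
 c [0.5332 0.08   0.0688]
[ 0.0721 -0.0031 -0.0007] [0.0036 0.0841 0.0003] -2.4975310960908126 87.56381865768176
[[ 0.6927 -0.2282  0.0692]
 [ 0.6122 -0.238   0.0697]
 [ 0.6225 -0.3104  0.067 ]
 [ 0.7037 -0.2986  0.0669]] 
 c [ 0.6578 -0.2688  0.0682]
[ 0.0808  0.0108 -0.0002] [-0.0107  0.0714  0.0025] 7.615471045725693 98.51301776985717
hubs [[ 0.5301 -0.0099  0.0486]
 [ 0.5683 -0.2805  0.0434]]
[[ 0.5305 -0.005   0.045 ]
 [ 0.5693 -0.2812  0.045 ]] [[ 0.5284 -0.0108  0.045 ]
 [ 0.5677 -0.2803  0.045 ]]
side [([299, 246, 20, 18, 106], array([308.9623, 254.8491]))]
[[310, 246], [318, 255], [307, 263], [299, 257], [299, 253]] ((308.3360290527344, 254.30328369140625), (13.95602035522461, 17.79712677001953), 50.19443130493164)
top [([332, 203, 16, 16, 64], array([337.2656, 209.8438]))]
[[345, 218], [332, 213], [335, 203], [343, 205], [347, 213]] ((340.25, 210.25001525878906), (15.17893123626709, 12.332881927490234), 18.434947967529297)
```

```bash
cat >> geo.py <<'E'
from scipy.spatial.transform import Rotation as Ro
from workcell import kinematics,get_obs
def quat(yaw):  # jaw (tool z) along yaw; tool y down; choose half turn keeping j6 nearest mid
    out=[]
    z=np.array([np.cos(yaw),np.sin(yaw),0]);y=np.array([0,0,-1.])
    for s in(1,-1):
        M=np.c_[np.cross(y,s*z),y,s*z];out.append(Ro.from_matrix(M).as_quat())
    return out
def pick(pos,yaw):
    b=None
    for q in quat(yaw):
        j=kinematics.solve_ik(pos,q)
        if j is not None and (b is None or abs(j[5])<abs(b[0][5])): b=(j,q)
    return b
E
python3 - <<'E'
from geo import *
np.set_printoptions(precision=4,suppress=True)
s=[(309.5,245.3),(320.3,254.2),(308,264.7),(298,255.8)];t=[(336.9,202.1),(351,207.9),(346.4,219.7),(331.7,215.4)]
# order by world corners from each view at z=.014
a=plane('side',s,.014);b=plane('top',t,.014);print(a,b,a.mean(0),b.mean(0))
for r in range(4):
    x=tri(s,np.roll(t,r,0)); print(r,np.abs(x[:,2]-.01).max(),x.mean(0)); 
    if np.abs(x[:,2]-.01).max()<.02: print(x)
print(Ro.from_quat(get_obs()['orientation']).as_matrix())
for p,yw in(((.529,-.011,.15),-2.5),((.5685,-.2813,.15),98),((.54,-.14,.15),0)): print(pick(p,np.radians(yw)))
E
```

```text
[[ 0.5429 -0.1275  0.014 ]
 [ 0.5732 -0.1408  0.014 ]
 [ 0.5615 -0.1753  0.014 ]
 [ 0.5332 -0.1624  0.014 ]] [[ 0.5677 -0.1336  0.014 ]
 [ 0.5549 -0.1659  0.014 ]
 [ 0.5278 -0.1554  0.014 ]
 [ 0.5372 -0.1219  0.014 ]] [ 0.5527 -0.1515  0.014 ] [ 0.5469 -0.1442  0.014 ]
0 0.0317065861329523 [ 0.5482 -0.145   0.0045]
1 0.007936343949515364 [ 0.5485 -0.1448  0.0045]
[[ 0.5388 -0.1219  0.0062]
 [ 0.5694 -0.1341  0.0048]
 [ 0.5566 -0.167   0.0021]
 [ 0.529  -0.1561  0.005 ]]
2 0.031400032566378314 [ 0.5488 -0.1447  0.0045]
3 0.06019631127469504 [ 0.5486 -0.1449  0.0045]
[[-0.904  -0.0002  0.4276]
 [-0.4276  0.0004 -0.904 ]
 [-0.     -1.     -0.0004]]
(array([-0.0236,  0.2906,  1.9061, -0.    ,  0.9449,  0.02  ]), array([-0.489 ,  0.5108, -0.5108,  0.489 ]))
(array([-0.4619,  0.4404,  1.6762, -0.    ,  1.025 ,  0.9693]), array([-0.0493,  0.7054, -0.7054,  0.0493]))
(array([-0.2564,  0.3318,  1.8455, -0.    ,  0.9643, -0.2564]), array([ 0.5, -0.5,  0.5, -0.5]))
```

```bash
python3 - <<'E'
from geo import *
from workcell import bot,hand
np.set_printoptions(precision=4,suppress=True)
p=np.array([.5292,-.012,.16]);j,q=pick(p,np.radians(-2.6))
hand.move_gripper(.06) 
bot.reach(p,q);o=get_obs();print(o['time_s'],o['position'],o['wrist_force'])
p[2]=.045;bot.servo_line(p,velocity=.12)
o=get_obs();print(o['time_s'],o['position'],o['wrist_force'],o['gripper_width'])
for n in K: cv2.imwrite(f'pics/{n}1.png',vision.read_camera(n)['frame'][:,:,::-1])
a=cv2.imread('pics/side1.png')[130:240,260:400];b=cv2.imread('pics/top1.png')[160:270,200:340]
cv2.imwrite('pics/c1.png',cv2.resize(np.hstack([a,b]),None,fx=2.8,fy=2.8,interpolation=2))
E
```

```text
2.975 [ 0.5294 -0.0127  0.1601] [-0.1814 -0.8697 -0.8187]
4.0833 [ 0.5297 -0.012   0.0456] [-0.0192  0.323   0.5626] 0.05988332041038399
```

View pics/c1.png

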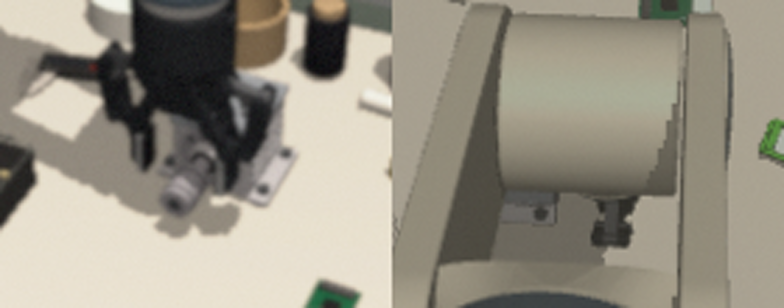

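```bash
python3 - <<'E'
from geo import *
for z in(.028,.033,.038,.045): print(z,proj('side',[[.5297-.03,-.012+.0014,z],[.5297+.03,-.012-.0014,z],[.5297,-.012,z]]).round(1).tolist())
a=cv2.imread('pics/side1.png')[150:220,280:370]
cv2.imwrite('pics/c2.png',cv2.resize(a,None,fx=8,fy=8,interpolation=2))
E
```

```text
0.028 [[313.5, 199.9], [337.6, 207.7], [325.4, 203.8]]
0.033 [[313.5, 198.2], [337.7, 206.1], [325.4, 202.1]]
0.038 [[313.4, 196.6], [337.7, 204.4], [325.4, 200.5]]
0.045 [[313.4, 194.3], [337.7, 202.1], [325.4, 198.2]]
```

View pics/c2.png

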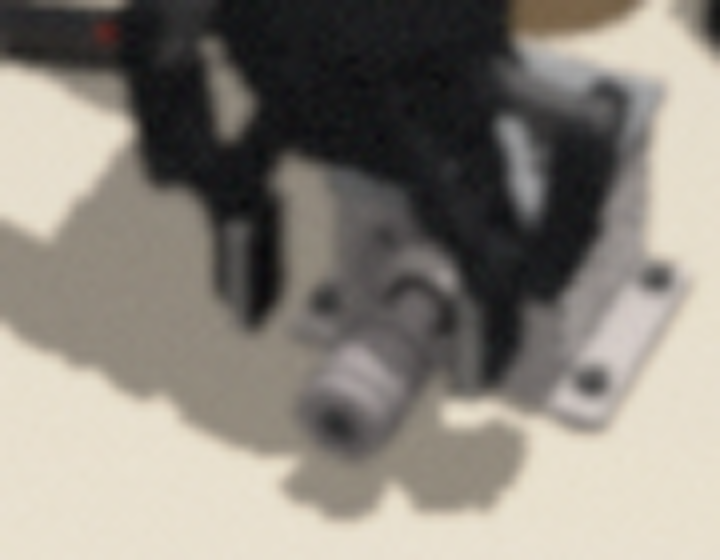

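```bash
python3 - <<'E'
from geo import *
from workcell import bot,hand
np.set_printoptions(precision=4,suppress=True)
o=get_obs()
bot.servo_line([.5292,-.014,.041],velocity=.05)
o=get_obs();print(o['time_s'],o['position'],o['wrist_force'],o['gripper_width'])
hand.move_gripper(.0,strength=20)
for i in range(3):
    o=get_obs();print(o['time_s'],o['position'],o['wrist_force'],o['ft_torque'],o['gripper_width']);bot.dwell(.05)
a=vision.read_camera('side')['frame'][150:220,280:370,::-1]
cv2.imwrite('pics/c3.png',cv2.resize(a,None,fx=8,fy=8,interpolation=2))
E
```

```text
4.6333 [ 0.5289 -0.0141  0.0407] [ 0.0016 -0.14    0.0391] 0.059944408761043934
5.05 [ 0.5291 -0.014   0.0411] [-0.8706 -0.5501  1.5568] [-0.0491  0.1837 -0.0089] 0.024458478405506648
5.1 [ 0.5291 -0.014   0.0411] [-0.8288  0.8346  1.8738] [-0.0117  0.2144 -0.039 ] 0.024271141425078215
5.15 [ 0.5291 -0.014   0.0411] [-1.3999 -0.1044  2.2049] [0.0345 0.2439 0.0619] 0.02446100424375344
```

View pics/c3.png

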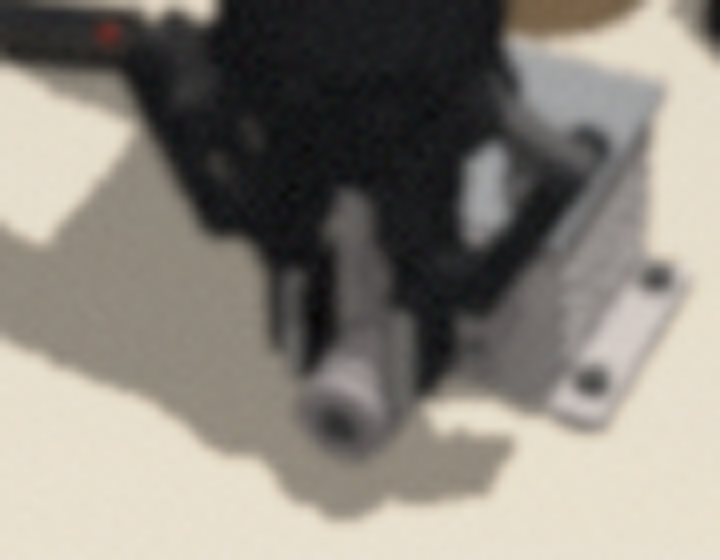

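```bash
python3 - <<'E'
from workcell import bot,get_obs
print(bot.tcp_to_tips,[a for a in dir(bot) if a[0]!='_']);o=get_obs();print(o['wrist_force'],o['gripper_width'])
E
```

```text
0.017 ['IKError', 'dwell', 'goto_joints', 'reach', 'servo_line', 'tcp_to_tips']
[-2.06767978 -0.69154573  1.93274583] 0.02389695272753514
```

```bash
python3 - <<'E'
from geo import *
from workcell import bot,hand
np.set_printoptions(precision=4,suppress=True)
hand.move_gripper(.045)
bot.servo_line([.5292,-.014,.032],velocity=.05)
o=get_obs();print(o['time_s'],o['position'],o['wrist_force'],o['gripper_width'])
hand.move_gripper(.0,strength=20)
for i in range(3):
    o=get_obs();print(o['time_s'],o['position'],o['wrist_force'],o['ft_torque'],o['gripper_width']);bot.dwell(.05)
a=vision.read_camera('side')['frame'][150:220,280:370,::-1]
cv2.imwrite('pics/c4.png',cv2.resize(a,None,fx=8,fy=8,interpolation=2))
E
```

```text
6.0167 [ 0.5288 -0.014   0.0314] [ 0.745  -0.9581  0.3527] 0.044936734950196476
6.3 [ 0.5291 -0.014   0.0321] [-0.3466 -1.1359  0.1123] [0.0419 0.23   0.0639] 0.026804532410452293
6.35 [ 0.5291 -0.014   0.0321] [-1.2005  0.2521  1.2219] [0.0036 0.2072 0.1235] 0.026773065309758416
6.4 [ 0.5291 -0.014   0.0321] [-0.8095 -0.8535  1.2898] [-0.0111  0.1916  0.0953] 0.027357994655483314
```

View pics/c4.png

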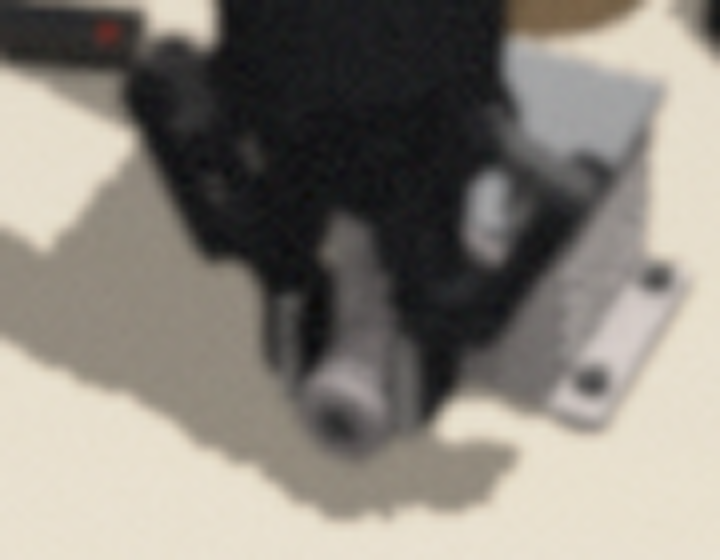

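```bash
cat > feel.py <<'E'
from geo import *
from workcell import bot,hand
np.set_printoptions(precision=4,suppress=True)
def force(d,n=5,dt=.01):
    f=[];p=[]
    for _ in range(n):
        bot.dwell(dt);o=get_obs();f.append(o['wrist_force']);p.append(o['position'])
    return np.mean(f,0)@d,np.mean(p,0)
def lean(p0,d,s,bias,sgn,coarse=.001,goal=9.0,lim=.018,hold=.6):
    """step along sgn*d from travel s; resistance F = -(force.sgn d). returns s, log"""
    log=[];u=sgn*d;start=s;st=coarse
    while abs(s-start)<lim:
        s+=sgn*st
        bot.servo_line(p0+d*s,velocity=.03)
        f,p=force(d,4);F=-sgn*(f-bias);log.append((round(s*1000,2),round((p-p0)@d*1000,2),round(F,2)))
        if F>goal: break
        st=coarse if F<2.8 else (.0005 if F<6 else .0003)
        if F>14: break
    h=[];t=get_obs()['time_s']
    while get_obs()['time_s']-t<hold:
        f,p=force(d,5);h.append((round(-sgn*(f-bias),2),round((p-p0)@d*1000,2)))
    return s,log,h
E
python3 - <<'E'
from feel import *
import json
hand.move_gripper(.0,strength=45)
p0=np.array([.5292,-.014,.032]);d=np.array([np.cos(np.radians(87.5)),np.sin(np.radians(87.5)),0])
b,_=force(d,8);print('bias',b,get_obs()['gripper_width'],get_obs()['time_s'])
s,log,h=lean(p0,d,0.,0.,-1)
print(log);print('hold',s,h);o=get_obs();print(o['time_s'],o['wrist_force'],o['gripper_width'])
E
```

```text
bias 0.04527103649427155 0.026017219274800146 6.8833
[(-1.0, np.float64(-0.95), np.float64(0.17)), (-2.0, np.float64(-1.94), np.float64(0.91)), (-3.0, np.float64(-2.93), np.float64(0.64)), (-4.0, np.float64(-3.93), np.float64(0.41)), (-5.0, np.float64(-4.94), np.float64(0.82)), (-6.0, np.float64(-5.92), np.float64(0.4)), (-7.0, np.float64(-6.7), np.float64(1.56)), (-8.0, np.float64(-7.33), np.float64(5.25)), (-8.5, np.float64(-7.54), np.float64(6.95)), (-8.8, np.float64(-7.67), np.float64(8.33)), (-9.1, np.float64(-7.83), np.float64(9.13))]
hold -0.0091 [(np.float64(9.52), np.float64(-7.83)), (np.float64(8.94), np.float64(-7.83)), (np.float64(9.08), np.float64(-7.84)), (np.float64(9.66), np.float64(-7.84)), (np.float64(9.51), np.float64(-7.84)), (np.float64(9.65), np.float64(-7.84)), (np.float64(8.89), np.float64(-7.83)), (np.float64(9.53), np.float64(-7.84)), (np.float64(9.3), np.float64(-7.83)), (np.float64(9.29), np.float64(-7.83)), (np.float64(9.18), np.float64(-7.84)), (np.float64(9.27), np.float64(-7.84)), (np.float64(9.28), np.float64(-7.84)), (np.float64(9.51), np.float64(-7.84)), (np.float64(8.97), np.float64(-7.83))]
10.625 [-1.6999  9.3043  4.9853] 0.025902901460781523
```

```bash
python3 - <<'E'
from feel import *
p0=np.array([.5292,-.014,.032]);d=np.array([np.cos(np.radians(87.5)),np.sin(np.radians(87.5)),0])
# unload to mid, then step in
bot.servo_line(p0+d*-.0055,velocity=.03)
f,p=force(d,4);print(f,(p-p0)@d)
s,log,h=lean(p0,d,-.0055,0.,1)
print([tuple(map(float,l)) for l in log]);print('hold',s,h[-1]);o=get_obs();print(o['time_s'],o['wrist_force'],o['gripper_width'])
E
```

```text
2.1681134152067703 -0.005161358337302213
[(-4.5, -4.44, -0.74), (-3.5, -3.53, 0.45), (-2.5, -2.56, 0.71), (-1.5, -1.59, 0.46), (-0.5, -0.58, 0.68), (0.5, 0.42, 0.92), (1.5, 1.41, 0.71), (2.5, 2.38, 0.87), (3.5, 3.11, 3.0), (4.0, 3.33, 4.46), (4.5, 3.62, 6.26), (4.8, 3.74, 7.57), (5.1, 3.91, 8.49), (5.4, 4.09, 9.75)]
hold 0.0054 (np.float64(8.85), np.float64(4.11))
15.6167 [-3.5972 -8.2022  5.5118] 0.02614668144437236
```

```bash
python3 - <<'E'
from feel import *
p0=np.array([.5292,-.014,.032]);d=np.array([np.cos(np.radians(87.5)),np.sin(np.radians(87.5)),0])
bot.servo_line(p0+d*.002,velocity=.05)
hand.move_gripper(.06)
bot.servo_line(p0+d*.002+[0,0,.1],velocity=.2)
p=np.array([.5655,-.2817,.132]);j,q=pick(p,np.radians(98))
bot.reach(p,q)
p[2]=.032;bot.servo_line(p,velocity=.15)
o=get_obs();print(o['time_s'],o['position'],o['wrist_force'],o['gripper_width'])
hand.move_gripper(.0,strength=20)
o=get_obs();print(o['time_s'],o['position'],o['wrist_force'],o['ft_torque'],o['gripper_width'])
a=vision.read_camera('side')['frame'][250:340,250:380,::-1]
cv2.imwrite('pics/c5.png',cv2.resize(a,None,fx=6,fy=6,interpolation=2))
E
```

```text
18.9167 [ 0.5662 -0.2817  0.0327] [0.7475 0.4452 0.9382] 0.05977261511660661
19.3 [ 0.5661 -0.2817  0.0331] [-0.9718  2.4717  6.1925] [ 0.3973  0.1523 -0.0905] 0.027129823973616542
```

View pics/c5.png

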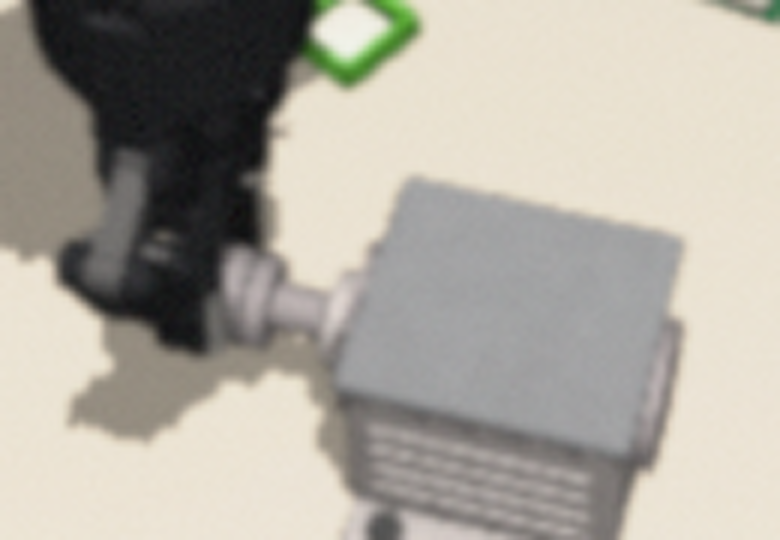

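```bash
python3 - <<'E'
from feel import *
d=np.array([np.cos(np.radians(8)),np.sin(np.radians(8)),0]);p0=np.array([.5655,-.2817,.032])+.005*d
hand.move_gripper(.042)
bot.servo_line(p0,velocity=.05)
hand.move_gripper(.0,strength=20);hand.move_gripper(.0,strength=45)
b,_=force(d,8);print('bias',b,get_obs()['gripper_width'],get_obs()['time_s'],get_obs()['wrist_force'])
s,log,h=lean(p0,d,0.,0.,-1)
print([tuple(map(float,l)) for l in log]);print('hold',s,h[0],h[-1]);o=get_obs();print(o['time_s'],o['wrist_force'],o['gripper_width'])
E
```

```text
bias -0.4754604385279231 0.026401084507347326 20.55 [-0.8287 -0.8268  3.578 ]
[(-1.0, -0.76, 1.03), (-2.0, -1.89, 1.1), (-3.0, -2.99, 1.16), (-4.0, -4.04, 1.34), (-5.0, -5.08, 0.95), (-6.0, -6.12, 1.23), (-7.0, -7.17, 1.33), (-8.0, -8.1, 0.73), (-9.0, -8.78, 3.41), (-9.5, -9.03, 5.32), (-10.0, -9.31, 5.62), (-10.5, -9.59, 6.44), (-10.8, -9.7, 7.45), (-11.1, -9.86, 8.03), (-11.4, -10.01, 8.29), (-11.7, -10.16, 9.64)]
hold -0.011700000000000002 (np.float64(9.17), np.float64(-10.17)) (np.float64(8.92), np.float64(-10.16))
25.7083 [8.4711 3.5503 0.4044] 0.02676063577624093
```

```bash
python3 - <<'E'
from feel import *
d=np.array([np.cos(np.radians(8)),np.sin(np.radians(8)),0]);p0=np.array([.5655,-.2817,.032])+.005*d
bot.servo_line(p0+d*-.0075,velocity=.03)
f,p=force(d,4);print(f,(p-p0)@d)
s,log,h=lean(p0,d,-.0075,0.,1,lim=.022)
print([tuple(map(float,l)) for l in log]);print('hold',s,h[0],h[-1]);o=get_obs();print(o['time_s'],o['wrist_force'],o['gripper_width'])
E
```

```text
1.4992456766549611 -0.00771405301358051
[(-6.5, -7.19, -0.04), (-5.5, -6.33, 0.5), (-4.5, -5.39, 1.19), (-3.5, -4.39, 0.76), (-2.5, -3.4, 0.96), (-1.5, -2.42, 0.96), (-0.5, -1.41, 0.53), (0.5, -0.41, 0.82), (1.5, 0.59, 1.14), (2.5, 1.43, 1.51), (3.5, 1.95, 3.61), (4.0, 2.06, 5.02), (4.5, 2.27, 6.01), (4.8, 2.34, 6.93), (5.1, 2.48, 7.32), (5.4, 2.62, 8.72), (5.7, 2.74, 9.1)]
hold 0.0057 (np.float64(8.29), np.float64(2.75)) (np.float64(8.8), np.float64(2.75))
31.575 [-8.4247 -2.4123 13.2802] 0.026488312051323116
```

```bash
cat >> feel.py <<'E'
def touch(p0,d,s,sgn,st=.0005,thr=5.0,lim=.006):
    bot.servo_line(p0+d*s,velocity=.05);bot.dwell(.1);log=[];k=0
    while k*st<lim:
        f,p=force(d,8);F=-sgn*f;log.append((round(float((p-p0)@d)*1000,2),round(float(F),2)))
        if F>thr: break
        s+=sgn*st;k+=1
        bot.servo_line(p0+d*s,velocity=.03)
    a=np.array(log);m=a[:,1]>2.0
    x=np.interp(4.0,a[-3:,1],a[-3:,0]) 
    print(sgn,'at4N',round(x,2),log,'t',round(get_obs()['time_s'],1),flush=True);return x
E
python3 - <<'E'
from feel import *
d=np.array([np.cos(np.radians(8)),np.sin(np.radians(8)),0]);p0=np.array([.5655,-.2817,.032])+.005*d
bot.servo_line(p0+d*-.001,velocity=.05)
hand.move_gripper(.036);bot.servo_line(p0+d*-.003,velocity=.05)
hand.move_gripper(.0,strength=20);hand.move_gripper(.0,strength=90)
o=get_obs();print(o['wrist_force'],o['gripper_width'],o['time_s'],flush=True)
a=touch(p0,d,-.0082,-1); b=touch(p0,d,.0012,1); print(b-a)
E
```

```text
[-1.2315  0.5358  6.2555] 0.02439069755951429 32.9083
-1 at4N -9.69 [(-8.4, -0.63), (-8.6, 0.55), (-8.92, 0.92), (-9.23, 2.26), (-9.55, 3.51), (-9.85, 4.58), (-10.13, 5.73)] t 35.2
1 at4N 1.01 [(0.73, 1.01), (0.8, 2.88), (0.99, 3.9), (1.21, 4.96), (1.43, 6.46)] t 37.1
10.698137894551227
```

```bash
python3 - <<'E'
from feel import *
d2=np.array([np.cos(np.radians(8)),np.sin(np.radians(8)),0]);p2=np.array([.5655,-.2817,.032])+.005*d2
c=p2+d2*-.001
bot.servo_line(c,velocity=.05)
hand.move_gripper(.06)
bot.servo_line(c+[0,0,.1],velocity=.25)
p0=np.array([.5292,-.014,.032]);d=np.array([np.cos(np.radians(87.5)),np.sin(np.radians(87.5)),0])
c=p0-.0015*d
j,q=pick(c+[0,0,.1],np.radians(-2.6));bot.reach(c+[0,0,.1],q);bot.servo_line(c,velocity=.2)
hand.move_gripper(.0,strength=20);hand.move_gripper(.0,strength=90)
o=get_obs();print(o['wrist_force'],o['gripper_width'],o['time_s'],flush=True)
a=touch(p0,d,-.0068,-1); b=touch(p0,d,.0025,1); print(b-a)
E
```

```text
[-5.2335 -0.1386 15.964 ] 0.024792984441337075 40.6833
-1 at4N -10.07 [(-6.99, -1.73), (-7.25, 0.12), (-7.65, 0.66), (-8.13, 1.13), (-8.61, 0.82), (-9.11, 1.09), (-9.49, 2.12), (-9.82, 2.98), (-10.12, 4.18), (-10.44, 6.01)] t 44.0
1 at4N 1.28 [(1.28, 9.34)] t 44.5
11.354999999999999
```

```bash
python3 - <<'E'
from feel import *
p0=np.array([.5292,-.014,.032]);d=np.array([np.cos(np.radians(87.5)),np.sin(np.radians(87.5)),0])
b=touch(p0,d,-.0002,1); print(b+.01007)
E
```

```text
1 at4N -0.24 [(-0.62, 3.25), (-0.2, 4.08), (0.13, 5.36)] t 45.7
-0.23041192771084343
```

```bash
python3 - <<'E'
from feel import *
p0=np.array([.5292,-.014,.032]);d=np.array([np.cos(np.radians(87.5)),np.sin(np.radians(87.5)),0])
bot.servo_line(p0+d*-.002,velocity=.05)
hand.move_gripper(.06)
bot.servo_line(p0+d*-.002+[0,0,.08],velocity=.25)
c=np.array([.548,-.145,.10]);j,q=pick(c,np.radians(-21.7));bot.reach(c,q)
for n in K: cv2.imwrite(f'pics/{n}6.png',vision.read_camera(n)['frame'][:,:,::-1])
c[2]=.035;bot.servo_line(c,velocity=.2)
f0=get_obs()['wrist_force'][2]
c[2]=.019;bot.servo_line(c,velocity=.08)
o=get_obs();print(o['wrist_force'],f0,o['position'],o['time_s'])
cv2.imwrite('pics/c7.png',cv2.resize(vision.read_camera('side')['frame'][210:290,250:370,::-1],None,fx=6,fy=6,interpolation=2))
E
```

```text
[-0.0702 -0.3584  0.2002] 0.04987905018696154 [ 0.5478 -0.1449  0.0189] 48.4583
```

View pics/c7.png

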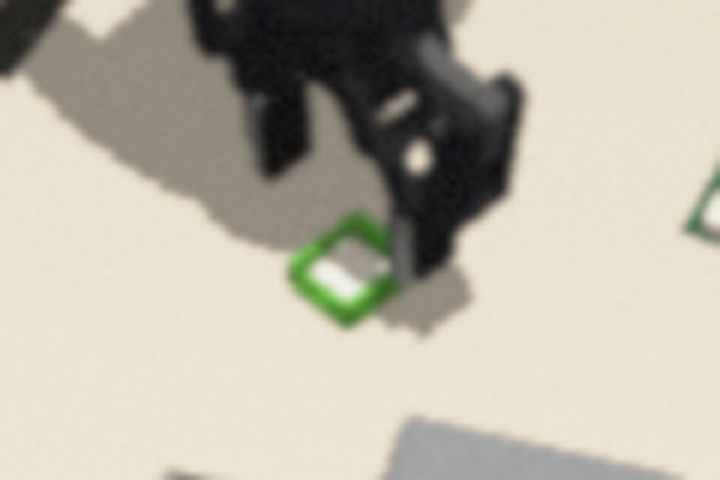

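View pics/side6.png

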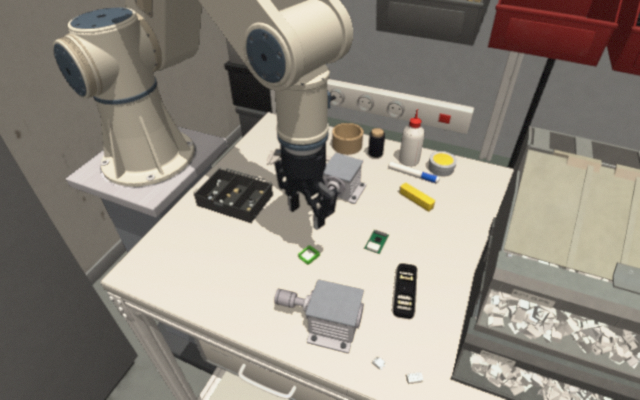

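```bash
python3 - <<'E'
from geo import *
a=np.radians(-21.7);e=np.array([np.cos(a),np.sin(a),0])*.03;c=np.array([.5478,-.1449,0])
for z in(.002,.012,.022): print(z,proj('side',[c-e+[0,0,z],c+e+[0,0,z],c+[0,0,z]]).round(1).tolist())
cv2.imwrite('pics/c8.png',cv2.resize(cv2.imread('pics/top6.png')[170:260,280:400],None,fx=5,fy=5,interpolation=2))
E
```

```text
0.002 [[298.5, 247.9], [318.5, 263.7], [308.3, 255.7]]
0.012 [[298.3, 244.8], [318.4, 260.6], [308.2, 252.5]]
0.022 [[298.0, 241.6], [318.4, 257.4], [308.0, 249.3]]
```

View pics/c8.png

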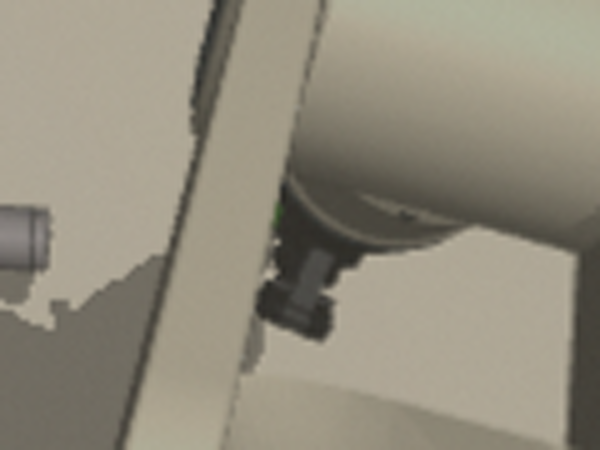

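```bash
python3 - <<'E'
from feel import *
hand.move_gripper(.036,strength=25)
o=get_obs();print(o['wrist_force'],o['gripper_width'],o['time_s'])
cv2.imwrite('pics/c9.png',cv2.resize(vision.read_camera('side')['frame'][210:290,250:370,::-1],None,fx=6,fy=6,interpolation=2))
E
```

```text
[-0.2867  0.1371 -0.5014] 0.03585555191617089 49.0667
```

View pics/c9.png

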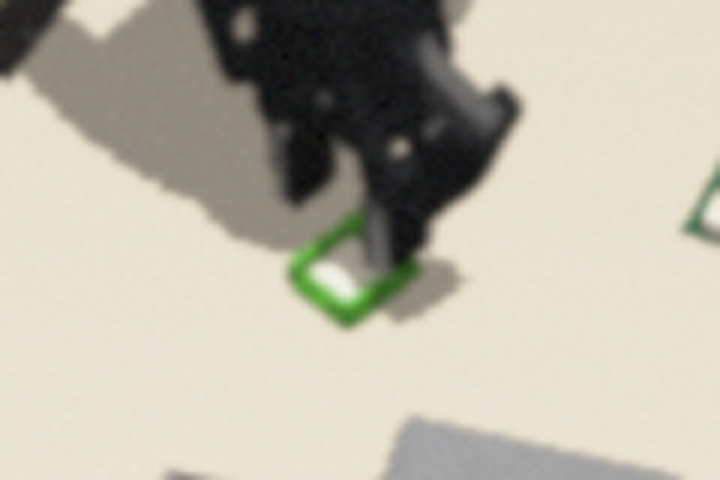

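```bash
python3 - <<'E'
from feel import *
hand.move_gripper(.046)
c=np.array([.548,-.145,.019]);L=[]
while c[2]>-.006:
    c[2]-=.002;bot.servo_line(c,velocity=.05);f,p=force(np.array([0,0,1.]),3);L.append((round(c[2],3),round(float(f),1)))
    if f>3: break
print(L,get_obs()['time_s'])
cv2.imwrite('pics/c10.png',cv2.resize(vision.read_camera('side')['frame'][210:290,250:370,::-1],None,fx=6,fy=6,interpolation=2))
E
```

```text
[(np.float64(0.017), -0.4), (np.float64(0.015), -0.2), (np.float64(0.013), 0.5), (np.float64(0.011), -0.2), (np.float64(0.009), -0.5), (np.float64(0.007), 0.2), (np.float64(0.005), 0.2), (np.float64(0.003), -0.3), (np.float64(0.001), 0.3), (np.float64(-0.001), 0.2), (np.float64(-0.003), -0.1), (np.float64(-0.005), 0.5), (np.float64(-0.007), 0.0)] 53.05
```

View pics/c10.png

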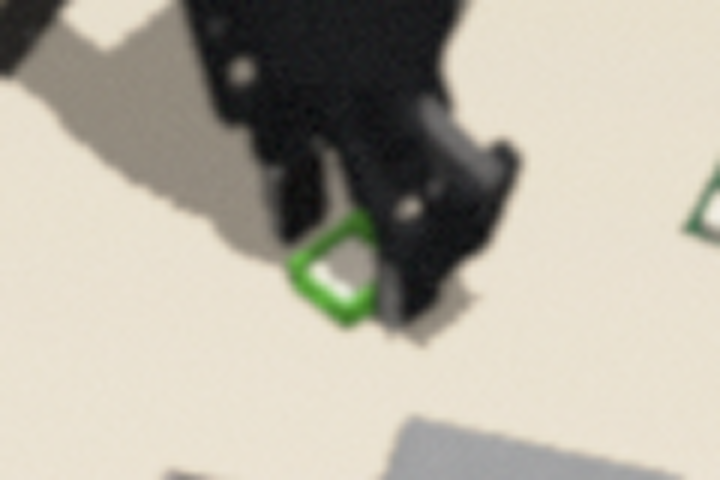

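```bash
python3 - <<'E'
from feel import *
bot.servo_line([.548,-.145,-.005],velocity=.05)
hand.move_gripper(.0,strength=25)
o=get_obs();print(o['wrist_force'],o['gripper_width'],o['time_s'],o['position'])
cv2.imwrite('pics/c11.png',cv2.resize(vision.read_camera('side')['frame'][210:290,250:370,::-1],None,fx=6,fy=6,interpolation=2))
E
```

```text
[-1.1564  0.2238  4.4352] 0.029283547628616978 53.725 [ 0.5481 -0.145  -0.0048]
```

View pics/c11.png

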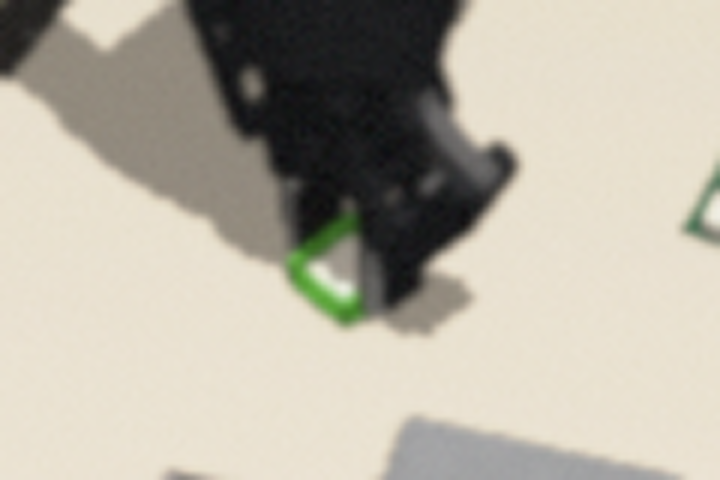

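```bash
python3 - <<'E'
from feel import *
bot.servo_line([.548,-.145,.10],velocity=.22)
bot.servo_line([.6578,-.2688,.10],velocity=.25)
o=get_obs();print(o['wrist_force'],o['gripper_width'],o['time_s'],o['position'])
cv2.imwrite('pics/c12.png',cv2.resize(vision.read_camera('side')['frame'][220:340,250:410,::-1],None,fx=4.5,fy=4.5,interpolation=2))
E
```

```text
[-0.2701 -0.3613 -0.0887] 0.02906866868737801 55.3083 [ 0.6563 -0.2678  0.0984]
```

View pics/c12.png

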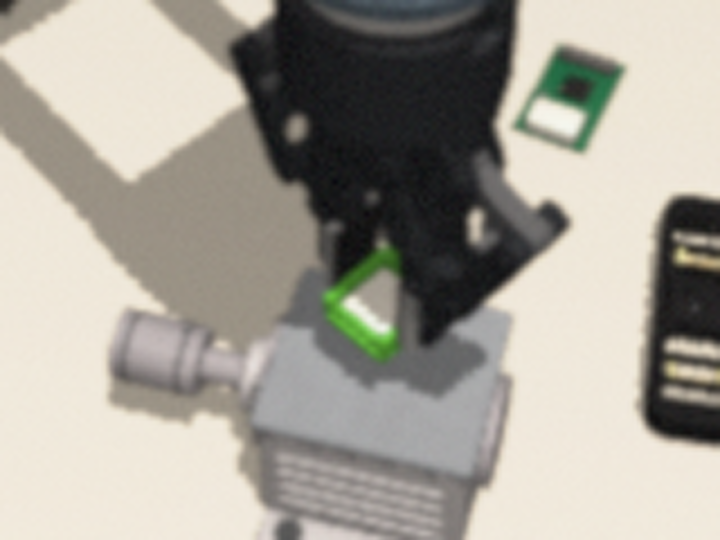

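```bash
python3 - <<'E'
from feel import *
c=np.array([.6578,-.2688,.072]);bot.servo_line(c,velocity=.1);L=[]
z0,_=force(np.array([0,0,1.]),4)
while c[2]>.055:
    f,p=force(np.array([0,0,1.]),3);L.append((round(float(c[2]),4),round(float(f-z0),1)))
    if f-z0>3: break
    c[2]-=.001;bot.servo_line(c,velocity=.05)
print(L,get_obs()['time_s'])
cv2.imwrite('pics/c13.png',cv2.resize(vision.read_camera('side')['frame'][220:340,250:410,::-1],None,fx=4.5,fy=4.5,interpolation=2))
E
```

```text
[(0.072, 0.5), (0.071, 0.1), (0.07, 0.1), (0.069, 0.6), (0.068, -0.2), (0.067, 2.5), (0.066, 9.7)] 57.6
```

View pics/c13.png

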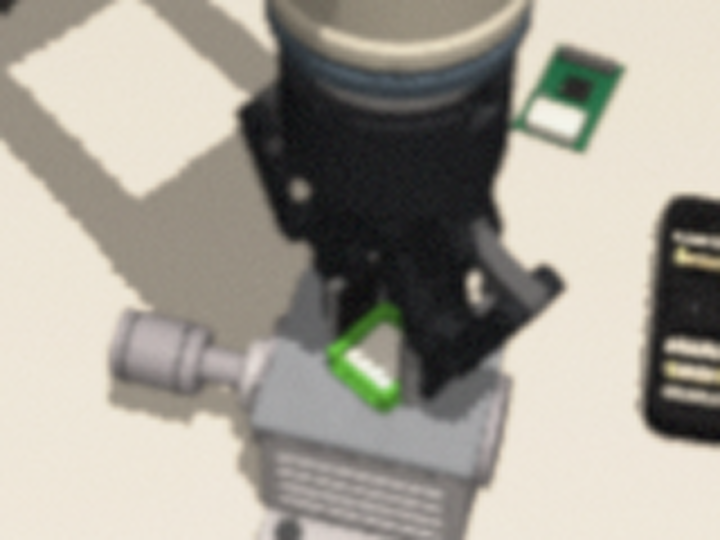

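```bash
python3 - <<'E'
from feel import *
c=np.array([.6578,-.2688,.067]);bot.servo_line(c,velocity=.05)
hand.move_gripper(.055);c[2]=.19;bot.servo_line(c,velocity=.2)
bot.reach([.45,-.40,.22],get_obs()['orientation']);print(get_obs()['time_s'])
I={n:vision.read_camera(n)['frame'][:,:,::-1] for n in K}
for n in K: cv2.imwrite(f'pics/{n}9.png',I[n])
a=I['side'][220:340,250:400];b=I['top'][120:240,330:430]
cv2.imwrite('pics/c14.png',np.hstack([cv2.resize(x,None,fx=3.2,fy=3.2,interpolation=2) for x in(a,b)]))
E
```

```text
60.1083
```

View pics/c14.png

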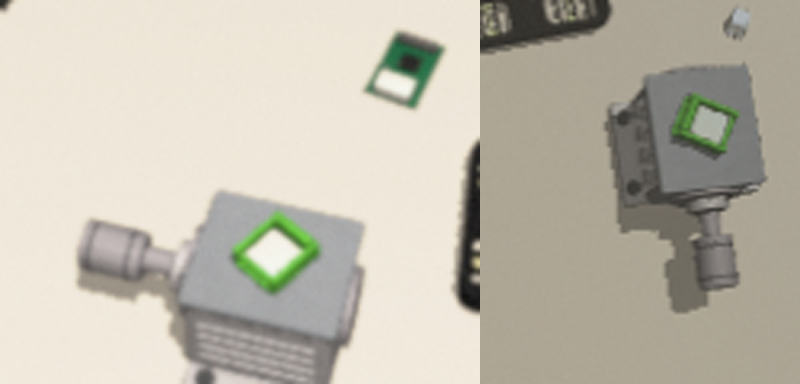

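The clip is lying flat close to the centre of the right unit's cover: side crop (278,252) against a cover centre of about (271,263), and top crop (705,124) against (706,129). The board and hex keys look unmoved and the gripper is clear.

```bash
python3 - <<'E'
from workcell import hand_in
print(hand_in())
import cv2,numpy as np
a=cv2.imread('pics/top0.png').astype(int);b=cv2.imread('pics/top9.png').astype(int)
d=np.abs(a-b).max(2)
for n,(x,y,w,h) in dict(caliper=(190,235,50,90),hex=(215,128,30,35),board=(285,150,32,22)).items(): print(n,np.median(d[y:y+h,x:x+w]),d[y:y+h,x:x+w].max())
E
```

```text
the job is handed in; nothing more can be done
None
caliper 6.0 10
hex 6.0 9
board 5.0 10
```

I checked both shafts by feel and put the label clip on the right unit's cover (unit_2), then handed the job in. The clock stood at about 60 s of the 72 s after the last move. `hand_in` reports no verdict.

**End float:** I pulled each shaft out and pushed it in, left unit first. Each stop was held for 0.6 s at about 9 N at the wrist, roughly 8 N on the stop after drag. No reading passed 10 N.

**Which unit has more float:** the right one, but only slightly, and below what I can measure confidently.

| Travel between stops | Left unit | Right unit |
|---|---|---|
| First pass, at 5 N each side | 10.7 mm | 11.1 mm |
| First pass, at 9 N each side | 11.9 mm | 12.8 mm |
| Second pass, at 4 N each side | about 9.8–10.3 mm | 10.7 mm |

- These figures include the give of the stops and grip, so the true floats are smaller.
- Every comparison put the right unit ahead, by 0.4–0.9 mm.
- On the left unit, one push reading in the second pass overshot to 9.3 N and had to be repeated. The first-pass unloading readings also suggested some slip or lag in the grip.

**Clip:** the last pictures show it flat and let go, within about 5 mm of the cover's centre by eye, with the gripper clear.

**Bystanders:** the caliper, circuit board and hex key set show no change between the first and last top pictures, apart from image noise.

**What disagreed:**
- **Fingertips:** they stood 15–20 mm higher than the stated 17 mm offset implies, so I lowered the grasps by feel and pictures.
- **Heights from the two views:** the cover came out about 3.5 mm low at 68.5 mm, and the clip rim about 9 mm low. When I set the clip down, contact came where the stated 72 mm predicts.

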